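# Set the inverted microscope back to brightfield on the camera

## Task

We have finished looking at the fluorescence by eye and now want the brightfield picture on the monitor. On the left side of the microscope, push the filter slide (flat bar with the green block grip) fully home, and pull the light-path knob (round grey knob with a yellow end, on a steel rod) fully out until it clicks into its camera stop. Leave the well plate on the stage, and the plate, tip box and bottle on the bench, as they are.

Things in the scene. Friction and masses are not known exactly. Their poses are not given: they have to be found in the camera images.
- microscope: White inverted microscope, fixed. Origin: centre of its underside on the bench. Its x axis runs from the eyepieces (operator side, -x) to the lamp pillar (+x); its +y is its left side, where both slides stick out, and the direction in which they pull out. Body x -190 to +235, y -80 to +80 mm, 175 mm high. A focus knob sticks out 30 mm of the left side at x 125, z 62 mm
- light_path (a joint): How far the light-path knob is pulled out, m: 0 = home (eyepieces), 0.024 = camera stop, the end of travel. A spring click holds it at both ends: it takes about 6 N to leave a stop, easing towards half-way (12 mm); from about 16 mm on it is drawn out to the camera stop by itself. Starts at or near home
- light_path_knob (a point): Centre of the round grey light-path knob (yellow end), diameter 36 mm, 20 mm long along the microscope's y, on a steel rod of diameter 12 mm; it moves with the knob. At home: microscope x -135, y +140, z +142 mm, the back of the knob 50 mm out from the body's side; a guide ring, diameter 26 mm, takes the first 6 mm of the rod. Nothing is above the rod
- filter_slide (a joint): How far the filter slide is out, m: click stops at 0 (home, brightfield), 0.026 and 0.052 (end of travel). It starts between 0.024 and 0.052, mostly resting in one of those two stops. It takes about 6 N to leave a stop, easing half-way to the next; within about 9 mm of a stop it is drawn into it by itself; a hard end stops it at 0
- filter_slide_grip (a point): Centre of the green block grip on the end of the flat aluminium filter slide: 46 mm along the microscope's x, 18 mm along its y (end face 9 mm beyond this point), 36 mm high; it moves with the slide. At home: microscope x 0, y +131, z +103 mm. The bar behind it is 30 mm wide, 10 mm thick
- stage_plate_center (a point): Centre of the lidded well plate lying in the holder on the stage, 86 x 128 x 20 mm (128 along the microscope's y), loose. Leave it
- spare_plate_center (a point): Centre of a like well plate lying on the bench, 86 x 128 x 20 mm, loose. Leave it
- tip_box_center (a point): Centre of the blue pipette tip box on the bench, 85 x 122 x 72 mm, loose. Leave it
- bottle_center (a point): Centre of the standing glass bottle with a blue cap on the bench, diameter 68 mm, 150 mm high, loose. Leave it
- stage (a point): Middle of the top of the dark stage, at microscope x 25, y 0, z 190 mm. The stage is 220 mm along the microscope's x, 170 mm along its y, 15 mm thick. Above it hang the condenser (from z 305 mm, diameter up to 72 mm) and the lamp arm (60 mm wide, up to z 475 mm)
- head (a point): Observation head above the microscope's front, point at microscope x -140, y 0, z 235 mm: 94 mm wide (y -47 to +47), x -185 to -87 mm, with the camera up to z 318 mm; two eyepieces (y within 52 mm) lean from it towards the microscope's -x, up to x -255, z 356 mm
Not all that is in view belongs to the job. What is shaped like the part that bears stage_plate_center but black or orange is not meant.

How it is judged:
By the outcome, as a careful person would: the job done as asked, in the order asked, and still so for the second after the job is handed in, with the robot touching nothing.
It also fails if it takes over 42 s, if anything falls off the work surface, if the arm or the gripper's body presses on something with over 40 N, if the wrist force passes 120 N, or if a joint passes its speed limit or range.

## Robot

A 7-joint arm with a two-finger parallel gripper is mounted at the origin on the work surface. World frame = base frame: x ahead of the robot, y to its left, z up, the work surface at z = 0. Lengths are in m, angles in rad, forces in N, time in s.
With the tool pointing down it reaches from about 0.4 to 0.85 m from the base axis. Payload 4.5 kg.
Tool frame: the origin (TCP) lies at the very end of the fingers, on their centre line; the grasp point (between the pads) lies 19 mm behind it; z points along the fingers, x is the direction in which the jaws open and shut, and the axes are right-handed (so a half turn about z gives the same grasp; the last joint's range is limited). The gripper opens to 88 mm and grips with 3 to 60 N. Pads are 18 mm wide; open, the fingers measure 123 mm over their backs; the gripper's body (75 mm by 187 mm) begins 45 mm behind the grasp point.
Start: joints at [1.207, 0.689, -0.195, 1.565, 0.157, 0.902, -0.215], TCP at [0.242, -0.576, 0.239] pointing down, gripper open.
Joint ranges: [-3.01, 3.01], [-0.46, 2.08], [-1.47, 1.51], [0.13, 2.56], [-1, 4.14], [0.04, 2.09], [-2.66, 2.66]. Speed limits (rad/s): [2.57, 2.57, 3.14, 3.14, 3.14, 3.14, 3.14].

## Interface

Orientations are given as a unit quaternion [x, y, z, w].
In Python, from plant import * gives the robot as it stands.
- The arm moves only by the tool apply_moves, never from a script. Its argument "series" is a list of rows, each an object of numbers: "x", "y", "z": the shift along the tool's x, y, z in units of 80 cm (1.0 is 80 cm); "wx", "wy", "wz": the turn, a rotation vector about the tool's x, y, z in units of pi rad (1.0 is pi rad); "fingers": the opening, from -1 (shut) to 1 (fully open), so that 0 is half open. In form: [{"x": .., "y": .., "z": .., "wx": .., "wy": .., "wz": .., "fingers": ..}, ...]. A call has 1 to 8 rows; each row shifts and turns the pose as measured when the row begins, along the tool's axes as they then stand; what a row does not reach is not made up. A row lasts 1/8 s, in which the tool goes at most 62.5 mm and 10.7 degrees, less where a joint would pass 70% of its speed; a pose out of reach is approached as far as the arm can. A call with a number of a shift or a turn outside -1 to 1 is refused whole. A call with a gripper value outside its range is refused whole. The fingers move at their own pace and stop on an object; "force" is the grip in N (left out, the last holds). Time passes only in rows, so rows that do not move let the fingers close. It gives the time, the measured TCP pose, the force and the opening at its end, in the units of the state.
- get_state(): the state, without advancing time (a new reading comes with each control period).
- snapshot(name): name is "side" or "top"; returns (picture, depth): 384x512x3 uint8, red, green, blue; 384x512 float32, m along the optical axis (not along the pixel's ray), 0 where there is no reading.
- camera_model(name): a dict with "camera_matrix" (3x3 intrinsics, pixels), "world_from_camera" (4x4, takes a point from camera to world coordinates). Camera axes: x right, y up, looking along -z (the intrinsics and any distortion apply to the point x, -y, -z); pixel columns grow to the right and rows downward; lengths in m; the calibration is good to about 2 mm. A picture is of the moment at which its call begins. camera_model takes no time and is no camera call.
- finish_job(): hands the job in, once; it reports no verdict.
The state is a dict: "clock": time; "q": joint angles; "qd": joint speeds; "joint_torque": joint torques, N m; "tool_pos": TCP position; "eef_rot": TCP orientation; "contact_force": force on the tool from outside, world axes, zero at the start; "moment": the same for the moment, N m; "opening": opening from 0.0 (shut) to 1.0 (fully open).
Only numpy, scipy, OpenCV 4.12 (cv2) and the standard library are available. Lean on these libraries where they do the work, as an engineer would, in place of code of your own. Each camera call takes 0.05 s, during which the arm holds its last target. There are 200 camera calls.

## Working session

There is one attempt and no reset: what is moved stays moved. The work goes in short steps, Python scripts to look and compute and a tool call to move; the robot and the scene stay as the last step left them, time stands still between calls to the robot, and variables do not carry over. Pictures are saved under pics/ and viewed, about 8 in all and at most 12, crops included, and the job is handed in when it is done.

Besides the shell and the picture viewer there is one more tool, called after "Request:" in YAML: its name, and indented under it one key for each argument. apply_moves: Moves the arm, as the interface text tells. Its arguments: {"type":"object","properties":{"series":{"type":"array","items":{"type":"object","properties":{"x":{"type":"number"},"y":{"type":"number"},"z":{"type":"number"},"wx":{"type":"number"},"wy":{"type":"number"},"wz":{"type":"number"},"fingers":{"type":"number"}}}},"force":{"type":"number"}},"required":["series"]}

```bash
mkdir -p pics; python3 - <<'E'
from plant import *
import cv2,numpy as np
for n in("side","top"):
    p,d=snapshot(n); cv2.imwrite(f"pics/{n}0.png",p[:,:,::-1]); np.save(f"pics/{n}0.npy",d)
    c=camera_model(n); print(n,np.round(c["camera_matrix"],1).tolist(),np.round(c["world_from_camera"],3).tolist(),{k:v for k,v in c.items() if k not in("camera_matrix","world_from_camera")})
print(get_state())
E
```

```text
side [[481.1, 0.0, 250.3], [0.0, 481.1, 194.9], [0.0, 0.0, 1.0]] [[-0.633, -0.71, 0.308, 1.122], [0.774, -0.584, 0.243, 0.386], [0.007, 0.392, 0.92, 1.639], [0.0, 0.0, 0.0, 1.0]] {}
top [[367.3, 0.0, 251.8], [0.0, 367.3, 191.3], [0.0, 0.0, 1.0]] [[0.017, 0.988, -0.151, 0.457], [-1.0, 0.016, -0.005, -0.034], [-0.002, 0.151, 0.989, 1.232], [0.0, 0.0, 0.0, 1.0]] {}
{'clock': 0.1, 'q': array([ 1.20679346,  0.68991004, -0.19454114,  1.56620991,  0.15730122,
        0.9024915 , -0.21511512]), 'qd': array([ 1.08541076e-03, -9.94719252e-05, -5.08643157e-04, -1.79138008e-03,
        3.15205302e-04, -4.19553696e-04, -1.21705839e-03]), 'joint_torque': array([-3.55543918e-03, -5.28502107e+01, -1.27152108e+00, -1.53837472e+01,
       -5.25889162e-02,  1.97104448e-03,  3.18491175e-05]), 'tool_pos': array([ 0.2418785 , -0.57569942,  0.23799259]), 'eef_rot': array([ 8.32904996e-01, -5.53415401e-01, -7.04616645e-04, -4.06348428e-04]), 'contact_force': array([0.64230269, 0.7807176 , 0.18533069]), 'moment': array([-0.02033945, -0.01831952, -0.04464246]), 'opening': 1.00158930989754}
```

View pics/side0.png

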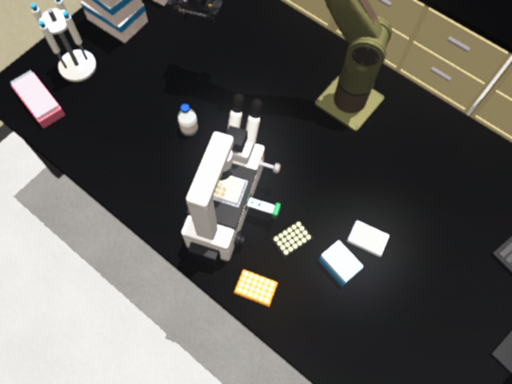

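View pics/top0.png

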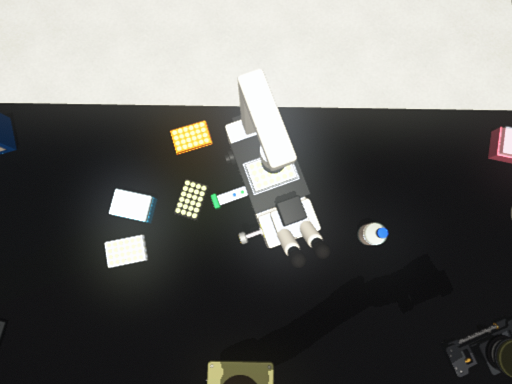

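The side view shows the knob at about (277,168) and the green grip at (277,209). In the top view they are at (243,238) and (215,201). The microscope's +x points up and slightly left in the top view, i.e. roughly world +x.

```bash
cat > h.py <<'E'
from plant import *
import cv2,numpy as np
def pts(n,d,mask,cm=None):
    c=camera_model(n); K=np.array(c["camera_matrix"]); T=np.array(c["world_from_camera"])
    v,u=np.nonzero(mask&(d>0)); z=d[v,u]
    P=np.c_[(u-K[0,2])/K[0,0]*z,-(v-K[1,2])/K[1,1]*z,-z]
    return P@T[:3,:3].T+T[:3,3],u,v
E
python3 - <<'E'
from h import *
for n in("side","top"):
    p=cv2.imread(f"pics/{n}0.png"); d=np.load(f"pics/{n}0.npy"); h=cv2.cvtColor(p,cv2.COLOR_BGR2HSV)
    g=(h[...,0]>45)&(h[...,0]<85)&(h[...,1]>120)&(h[...,2]>60)
    P,u,v=pts(n,d,g); print(n,"green",len(u),np.median(u),np.median(v),P.mean(0).round(3),P.min(0).round(3),P.max(0).round(3))
    P,u,v=pts(n,d,np.ones_like(g))
    # heights map around knob
    cu,cv_=(277,168) if n=="side" else (243,238)
    s=(abs(u-cu)<14)&(abs(v-cv_)<10)&(P[:,2]>0.09)&(P[:,2]<.18)
    print("knobish",s.sum());
    for q in sorted(zip(v[s],u[s],*P[s].T.round(3),map(tuple,p[v[s],u[s]].tolist())))[::3]: print(*[str(x) for x in q])
    # stage/body: lines at body top
    s=(abs(P[:,2]-.1825)<.02)&(P[:,0]>.3)
E
```

```text
side green 74 276.0 209.0 [0.595 0.084 0.112] [ 0.53   0.043 -0.005] [0.618 0.099 0.131]
knobish 97
162 264 0.495 -0.051 0.142 (159, 154, 161)
163 266 0.497 -0.041 0.151 (213, 206, 212)
163 276 0.479 -0.012 0.161 (162, 163, 166)
163 279 0.469 -0.006 0.153 (99, 97, 99)
164 266 0.499 -0.039 0.15 (250, 247, 249)
164 269 0.492 -0.031 0.149 (209, 203, 211)
164 276 0.485 -0.008 0.167 (211, 212, 216)
164 279 0.473 -0.003 0.156 (153, 154, 157)
165 265 0.505 -0.039 0.151 (236, 233, 236)
165 268 0.495 -0.033 0.144 (247, 244, 247)
165 271 0.491 -0.024 0.148 (230, 224, 233)
165 274 0.486 -0.015 0.153 (158, 158, 161)
165 277 0.483 -0.004 0.161 (228, 229, 232)
165 280 0.474 0.002 0.155 (100, 113, 120)
166 268 0.501 -0.029 0.151 (230, 225, 231)
166 271 0.495 -0.021 0.15 (246, 243, 246)
166 274 0.49 -0.011 0.156 (191, 191, 194)
166 277 0.485 -0.003 0.158 (235, 236, 238)
166 280 0.475 0.003 0.15 (98, 122, 131)
167 271 0.499 -0.018 0.153 (221, 215, 222)
167 274 0.492 -0.01 0.153 (195, 195, 199)
167 277 0.489 0.0 0.16 (236, 237, 239)
168 272 0.492 -0.018 0.135 (162, 158, 163)
168 275 0.497 -0.002 0.163
[... 1608 characters left out ...]
.16 (242, 246, 247)
237 246 0.487 -0.014 0.149 (187, 190, 191)
237 249 0.487 -0.023 0.146 (210, 210, 218)
238 240 0.483 0.003 0.158 (195, 211, 213)
238 243 0.483 -0.006 0.163 (247, 250, 251)
238 246 0.484 -0.014 0.158 (168, 173, 174)
239 241 0.481 -0.0 0.16 (243, 245, 246)
239 244 0.481 -0.009 0.158 (234, 239, 240)
240 240 0.478 0.003 0.159 (175, 178, 177)
240 243 0.478 -0.006 0.162 (222, 229, 230)
240 246 0.478 -0.015 0.156 (166, 172, 172)
241 241 0.475 -0.0 0.161 (171, 180, 182)
241 244 0.475 -0.009 0.157 (195, 202, 203)
241 247 0.475 -0.017 0.143 (109, 114, 113)
242 243 0.472 -0.006 0.157 (178, 185, 185)
242 246 0.472 -0.015 0.151 (147, 153, 154)
243 243 0.469 -0.006 0.151 (144, 150, 150)
```

```bash
python3 - <<'E'
import cv2
a=cv2.imread("pics/top0.png")[60:270,190:340]; b=cv2.imread("pics/side0.png")[90:270,170:310]
a=cv2.resize(a,None,fx=2.6,fy=2.6,interpolation=2); b=cv2.resize(b,(int(546*140/180),546),interpolation=2)
cv2.imwrite("pics/c0.png",cv2.hconcat([a,b]))
E
```

```text
(no output)
```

View pics/c0.png

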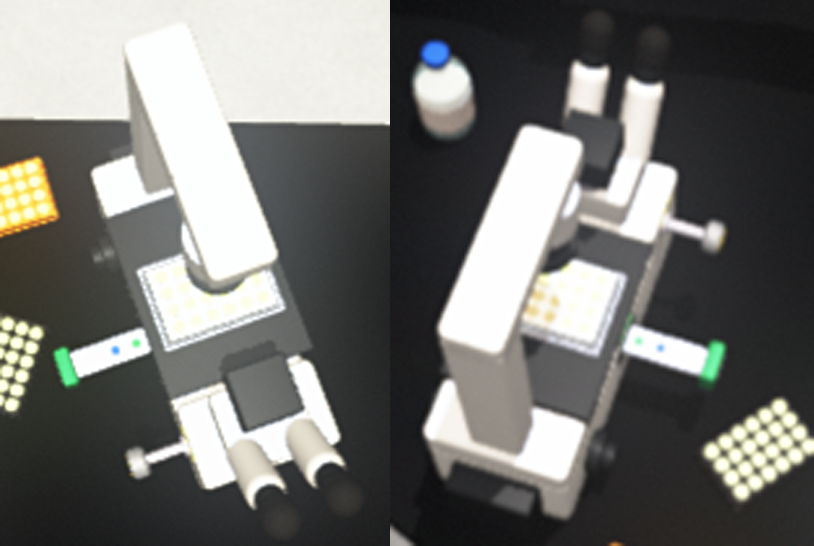

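The crop confirms the layout: the filter slide is far out and the light-path knob is near home. Next I'll refine the microscope pose.

```bash
cat >> h.py <<'E'
def rows(target,yaw,n,nrot=None):
    "rows to go straight to target (world TCP) and yaw of tool x, tool down, from the present pose"
    from scipy.spatial.transform import Rotation as R
    s=get_state(); r=R.from_quat(s["eef_rot"]); p=np.array(s["tool_pos"])
    c,q=np.cos(yaw),np.sin(yaw); rt=R.from_matrix(np.array([[c,q,0],[q,-c,0],[0,0,-1.]]).T@np.eye(3))
    w=(r.inv()*rt).as_rotvec(); dp=(np.array(target)-p)/n
    print("from",p.round(4),"wtot deg",np.degrees(w).round(1))
    for i in range(n):
        ri=r*R.from_rotvec(w*i/n); print((ri.inv().apply(dp)/.8).round(4).tolist(),(w/n/np.pi).round(4).tolist())
E
python3 - <<'E'
from h import *
p=cv2.imread("pics/top0.png"); d=np.load("pics/top0.npy"); h=cv2.cvtColor(p,cv2.COLOR_BGR2HSV)
P,u,v=pts("top",d,d>0)
inb=(P[:,0]>.4)&(P[:,0]<.95)&(abs(P[:,1]+.05)<.25)
s=inb&(P[:,2]>.182)&(P[:,2]<.198); r=cv2.minAreaRect(P[s,:2].astype(np.float32)); print("stage",s.sum(),r)
s=inb&(P[:,2]>.1)&(P[:,2]<.198)&(P[:,1]<.3)
def lf(name,s,ax):
    q=P[s]; l=cv2.fitLine(q[:,:2].astype(np.float32),cv2.DIST_HUBER,0,.01,.01).ravel(); print(name,s.sum(),np.degrees(np.arctan2(l[1],l[0])),l[2:],np.median(q,0).round(4),np.percentile(q,[3,97],0).round(3).tolist())
g=(h[...,0]>45)&(h[...,0]<85)&(h[...,1]>120)&(h[...,2]>60)
G=g[v,u]&(P[:,2]>.11)&(P[:,0]>.55)&(P[:,1]>.06); lf("green top",G,0)
B=(P[:,2]>.098)&(P[:,2]<.118)&(P[:,0]>.55)&(P[:,0]<.68)&(P[:,1]>0)&(P[:,1]<.068); lf("bar",B,1)
Rr=(P[:,2]>.14)&(P[:,2]<.153)&(abs(P[:,0]-.49)<.02)&(P[:,1]>-.045)&(P[:,1]<-.02); lf("rod",Rr,1)
p2=cv2.imread("pics/side0.png"); d2=np.load("pics/side0.npy");h2=cv2.cvtColor(p2,cv2.COLOR_BGR2HSV)
P,u,v=pts("side",d2,d2>0); g=(h2[...,0]>45)&(h2[...,0]<85)&(h2[...,1]>120)&(h2[...,2]>60)
lf("side green",g[v,u]&(P[:,2]>.11)&(P[:,0]>.55)&(P[:,1]>.06),0)
inb=(P[:,0]>.4)&(P[:,0]<.95)&(abs(P[:,1]+.05)<.25)
s=inb&(P[:,2]>.182)&(P[:,2]<.198); print("side stage",s.sum(),cv2.minAreaRect(P[s,:2].astype(np.float32)))
E
```

```text
stage 2147 ((0.6765799522399902, -0.08089673519134521), (0.33374807238578796, 0.17035433650016785), 20.97471809387207)
green top 81 20.584715 [0.5947409  0.08350775] [0.5947 0.0832 0.1218] [[0.575, 0.071, 0.118], [0.616, 0.096, 0.126]]
bar 232 -63.80158 [0.6164822  0.03041338] [0.6144 0.0325 0.1094] [[0.593, 0.002, 0.104], [0.636, 0.066, 0.113]]
rod 37 -60.169987 [ 0.4957441  -0.03235545] [ 0.496  -0.0317  0.1479] [[0.487, -0.043, 0.144], [0.505, -0.02, 0.152]]
side green 62 24.200914 [0.59626997 0.08495501] [0.5968 0.0854 0.1209] [[0.577, 0.071, 0.115], [0.618, 0.097, 0.126]]
side stage 1246 ((0.66534423828125, -0.06014379858970642), (0.36906278133392334, 0.16706569492816925), 7.924912452697754)
```

```bash
python3 - <<'E'
from h import *
rows([.27,-.42,.50],np.radians(-50),6)
E
```

```text
from [ 0.2419 -0.5757  0.238 ] wtot deg [ -0.    0.1 -17.2]
[-0.0277, -0.018, -0.0545] [-0.0, 0.0001, -0.0159]
[-0.0268, -0.0193, -0.0545] [-0.0, 0.0001, -0.0159]
[-0.0258, -0.0206, -0.0546] [-0.0, 0.0001, -0.0159]
[-0.0247, -0.0219, -0.0546] [-0.0, 0.0001, -0.0159]
[-0.0235, -0.0231, -0.0546] [-0.0, 0.0001, -0.0159]
[-0.0223, -0.0243, -0.0546] [-0.0, 0.0001, -0.0159]
```

Request:
apply_moves:
  series:
    - {"x":-0.0277,"y":-0.018,"z":-0.0545,"wz":-0.016,"fingers":-1}
    - {"x":-0.0268,"y":-0.0193,"z":-0.0545,"wz":-0.016,"fingers":-1}
    - {"x":-0.0258,"y":-0.0206,"z":-0.0545,"wz":-0.016,"fingers":-1}
    - {"x":-0.0247,"y":-0.0219,"z":-0.0545,"wz":-0.016,"fingers":-1}
    - {"x":-0.0235,"y":-0.0231,"z":-0.0545,"wz":-0.016,"fingers":-1}
    - {"x":-0.0223,"y":-0.0243,"z":-0.0545,"wz":-0.016,"fingers":-1}
  force: 30

```text
schema error: expected keys x, y, z, wx, wy, wz, fingers
```

```bash
python3 - <<'E'
from h import *
print(get_state()["q"].round(2))
rows([.43,-.10,.50],np.radians(-8),7)
E
```

```text
[ 1.21  0.69 -0.19  1.57  0.16  0.9  -0.22]
from [ 0.2419 -0.5757  0.238 ] wtot deg [ -0.    0.1 -59.2]
[-0.0654, -0.0639, -0.0467] [-0.0, 0.0001, -0.047]
[-0.0553, -0.0728, -0.0467] [-0.0, 0.0001, -0.047]
[-0.0439, -0.0801, -0.0467] [-0.0, 0.0001, -0.047]
[-0.0317, -0.0857, -0.0467] [-0.0, 0.0001, -0.047]
[-0.0187, -0.0894, -0.0468] [-0.0, 0.0001, -0.047]
[-0.0053, -0.0912, -0.0468] [-0.0, 0.0001, -0.047]
[0.0081, -0.091, -0.0468] [-0.0, 0.0001, -0.047]
```

Request:
apply_moves:
  series:
    - {"x":-0.0277,"y":-0.018,"z":-0.0545,"wx":0,"wy":0,"wz":-0.016,"fingers":-1}
    - {"x":-0.0268,"y":-0.0193,"z":-0.0545,"wx":0,"wy":0,"wz":-0.016,"fingers":-1}
    - {"x":-0.0258,"y":-0.0206,"z":-0.0545,"wx":0,"wy":0,"wz":-0.016,"fingers":-1}
    - {"x":-0.0247,"y":-0.0219,"z":-0.0545,"wx":0,"wy":0,"wz":-0.016,"fingers":-1}
    - {"x":-0.0235,"y":-0.0231,"z":-0.0545,"wx":0,"wy":0,"wz":-0.016,"fingers":-1}
    - {"x":-0.0223,"y":-0.0243,"z":-0.0545,"wx":0,"wy":0,"wz":-0.016,"fingers":-1}
  force: 30

```text
clock: 0.85
tool_pos: [0.268, -0.4154, 0.5014]
eef_rot: [0.908, -0.419, -0.007, -0.004]
contact_force: [-0.4, 0.1, 1.0]
opening: 0.343
```

```bash
python3 - <<'E'
from h import *
print(get_state()["q"].round(2))
rows([.43,-.10,.50],np.radians(-8),7)
E
```

```text
[ 1.13  0.3  -0.33  1.45  0.09  1.42 -0.06]
from [ 0.268  -0.4154  0.5014] wtot deg [ -0.4   0.9 -41.5]
[-0.024, -0.0586, 0.0008] [-0.0003, 0.0007, -0.033]
[-0.0179, -0.0607, 0.0006] [-0.0003, 0.0007, -0.033]
[-0.0115, -0.0623, 0.0005] [-0.0003, 0.0007, -0.033]
[-0.005, -0.0631, 0.0005] [-0.0003, 0.0007, -0.033]
[0.0015, -0.0633, 0.0004] [-0.0003, 0.0007, -0.033]
[0.0081, -0.0628, 0.0003] [-0.0003, 0.0007, -0.033]
[0.0145, -0.0616, 0.0003] [-0.0003, 0.0007, -0.033]
```

Request:
apply_moves:
  series:
    - {"x":-0.024,"y":-0.0586,"z":0,"wx":0,"wy":0.0007,"wz":-0.033,"fingers":-1}
    - {"x":-0.018,"y":-0.0607,"z":0,"wx":0,"wy":0.0007,"wz":-0.033,"fingers":-1}
    - {"x":-0.0115,"y":-0.0623,"z":0,"wx":0,"wy":0.0007,"wz":-0.033,"fingers":-1}
    - {"x":-0.005,"y":-0.063,"z":0,"wx":0,"wy":0.0007,"wz":-0.033,"fingers":-1}
    - {"x":0.0015,"y":-0.063,"z":0,"wx":0,"wy":0.0007,"wz":-0.033,"fingers":-1}
    - {"x":0.008,"y":-0.0628,"z":0,"wx":0,"wy":0.0007,"wz":-0.033,"fingers":-1}
    - {"x":0.0145,"y":-0.0616,"z":0,"wx":0,"wy":0.0007,"wz":-0.033,"fingers":-1}

```text
clock: 1.72
tool_pos: [0.4297, -0.0913, 0.5049]
eef_rot: [0.998, -0.061, 0.003, 0.0]
contact_force: [0.9, 0.1, -0.2]
opening: 0.008
```

```bash
python3 - <<'E'
from h import *
print(get_state()["q"].round(2))
rows([.565,.16,.42],np.radians(20.7),6)
E
```

```text
[ 0.62  0.22 -0.67  1.58  0.14  1.38 -0.19]
from [ 0.4297 -0.0913  0.5049] wtot deg [  0.1  -0.4 -27.7]
[0.0215, -0.0554, 0.0178] [0.0001, -0.0004, -0.0256]
[0.0259, -0.0535, 0.0178] [0.0001, -0.0004, -0.0256]
[0.0301, -0.0512, 0.0178] [0.0001, -0.0004, -0.0256]
[0.0342, -0.0486, 0.0178] [0.0001, -0.0004, -0.0256]
[0.038, -0.0457, 0.0178] [0.0001, -0.0004, -0.0256]
[0.0416, -0.0425, 0.0177] [0.0001, -0.0004, -0.0256]
```

Request:
apply_moves:
  series:
    - {"x":0.0215,"y":-0.0554,"z":0.0,"wx":0,"wy":0,"wz":-0.0256,"fingers":-1}
    - {"x":0.026,"y":-0.0535,"z":0,"wx":0,"wy":0,"wz":-0.0256,"fingers":-1}
    - {"x":0.03,"y":-0.0512,"z":0.018,"wx":0,"wy":0,"wz":-0.0256,"fingers":-1}
    - {"x":0.034,"y":-0.0486,"z":0.02,"wx":0,"wy":0,"wz":-0.0256,"fingers":-1}
    - {"x":0.038,"y":-0.0457,"z":0.03,"wx":0,"wy":0,"wz":-0.0256,"fingers":-1}
    - {"x":0.0416,"y":-0.0425,"z":0.04,"wx":0,"wy":0,"wz":-0.0256,"fingers":-1}

```text
clock: 2.48
tool_pos: [0.5674, 0.1684, 0.4169]
eef_rot: [0.983, 0.186, 0.004, 0.002]
contact_force: [1.0, 0.1, 0.8]
opening: 0.006
```

```bash
python3 - <<'E'
from h import *
print(get_state()["q"].round(2))
a=np.radians(20.7); ey=np.array([-np.sin(a),np.cos(a),0]); g=np.array([.5955,.084,.097])
rows(g+.045*ey+[0,0,.1],a,4)
rows(g+.045*ey,a,7)
E
```

```text
[ 0.06  0.56 -0.79  1.38  0.4   1.36 -0.36]
from [0.5674 0.1684 0.4169] wtot deg [ 0.3 -0.4  0.7]
[-0.0018, 0.0133, 0.0688] [0.0005, -0.0006, 0.001]
[-0.0016, 0.0134, 0.0688] [0.0005, -0.0006, 0.001]
[-0.0014, 0.0135, 0.0688] [0.0005, -0.0006, 0.001]
[-0.0013, 0.0136, 0.0687] [0.0005, -0.0006, 0.001]
from [0.5674 0.1684 0.4169] wtot deg [ 0.3 -0.4  0.7]
[-0.0012, 0.0075, 0.0572] [0.0003, -0.0003, 0.0006]
[-0.0011, 0.0075, 0.0572] [0.0003, -0.0003, 0.0006]
[-0.001, 0.0076, 0.0572] [0.0003, -0.0003, 0.0006]
[-0.0009, 0.0076, 0.0572] [0.0003, -0.0003, 0.0006]
[-0.0009, 0.0077, 0.0571] [0.0003, -0.0003, 0.0006]
[-0.0008, 0.0077, 0.0571] [0.0003, -0.0003, 0.0006]
[-0.0007, 0.0078, 0.0571] [0.0003, -0.0003, 0.0006]
```

Descend to beside the grip's end face, stop and look.

Request:
apply_moves:
  series:
    - {"x":-0.001,"y":0.0075,"z":0.057,"wx":0.0003,"wy":-0.0003,"wz":0.0006,"fingers":-1}
    - {"x":-0.001,"y":0.0075,"z":0.057,"wx":0.0003,"wy":-0.0003,"wz":0.0006,"fingers":-1}
    - {"x":-0.001,"y":0.0075,"z":0.057,"wx":0.0003,"wy":-0.0003,"wz":0.0006,"fingers":-1}
    - {"x":-0.001,"y":0.0075,"z":0.057,"wx":0.0003,"wy":-0.0003,"wz":0.0006,"fingers":-1}
    - {"x":-0.001,"y":0.0077,"z":0.057,"wx":0.0003,"wy":-0.0003,"wz":0.0006,"fingers":-1}
    - {"x":-0.001,"y":0.0077,"z":0.057,"wx":0.0003,"wy":-0.0003,"wz":0.0006,"fingers":-1}
    - {"x":-0.001,"y":0.0077,"z":0.057,"wx":0.0003,"wy":-0.0003,"wz":0.0006,"fingers":-1}

```text
clock: 3.35
tool_pos: [0.5782, 0.1314, 0.0852]
eef_rot: [0.983, 0.184, -0.001, -0.003]
contact_force: [0.4, -0.8, -0.3]
opening: 0.006
```

```bash
cat >> h.py <<'E'
Y=np.radians(20.7); EX=np.array([np.cos(Y),np.sin(Y),0]); EY=np.array([-np.sin(Y),np.cos(Y),0])
def look(name):
    ims=[]
    for n,(r,c) in(("side",(90,170)),("top",(120,160))):
        p,d=snapshot(n); np.save(f"pics/{name}_{n}.npy",d); cv2.imwrite(f"pics/{name}_{n}.png",p[:,:,::-1])
        ims.append(cv2.resize(p[r:r+150,c:c+150,::-1],(400,400),interpolation=2))
    cv2.imwrite(f"pics/{name}.png",cv2.hconcat(ims))
def rel(p):
    "in microscope axes, from the knob at home put at x -135 y 140"
    q=np.array(p)-[.486,-.002,0]; return (np.array([q@EX-.135,q@EY+.140,p[2]])*1000).round(1)
E
python3 - <<'E'
from h import *
look("a"); s=get_state(); print(s["tool_pos"],rel(s["tool_pos"]),rel([.5955,.084,.1]),s["q"].round(2),s["contact_force"])
E
```

```text
[0.57497498 0.12881445 0.08217792] [ -5.5 230.9  82.2] [ -2.2 181.7 100. ] [ 0.02  0.92 -0.57  1.77  0.74  0.69 -0.6 ] [-0.18591296 -1.40046367 -0.46589912]
```

View pics/a.png

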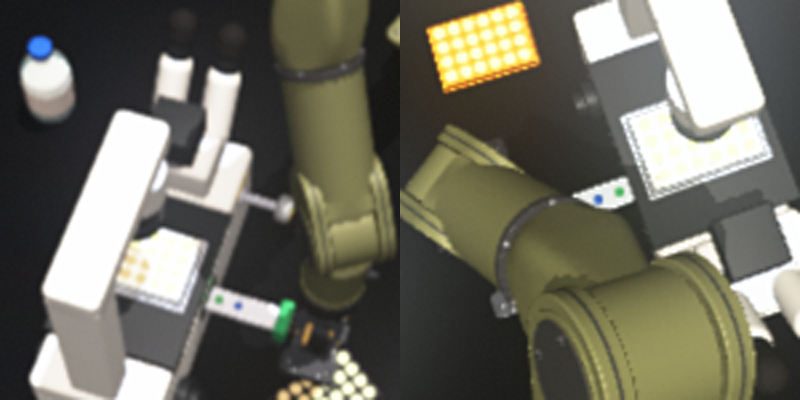

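The side view shows the closed fingers just outside the green grip's end face at (285,318). The top view is blocked by the forearm. I'll check arm clearance from depth, then push.

```bash
python3 - <<'E'
from h import *
p=cv2.imread("pics/a_side.png").astype(int); 
for n in("side","top"):
    d=np.load(f"pics/a_{n}.npy"); P,u,v=pts(n,d,d>0)
    Q=P-[.486,-.002,0]; m=np.c_[Q@EX-.135,Q@EY+.14,P[:,2]]
    for lo,hi in((.17,.25),(.25,.33),(.33,.42),(.42,.6),(.6,.9)):
        s=(m[:,2]>lo)&(m[:,2]<hi)&(m[:,1]>.095)&(m[:,1]<.6)&(abs(m[:,0])<.4)
        if s.any(): print(n,lo,hi,s.sum(),np.percentile(m[s],[1,99],0).round(3).tolist())
E
```

```text
side 0.17 0.25 452 [[0.004, 0.197, 0.17], [0.091, 0.265, 0.249]]
side 0.25 0.33 241 [[-0.003, 0.194, 0.25], [0.036, 0.275, 0.329]]
side 0.33 0.42 273 [[-0.014, 0.171, 0.331], [0.056, 0.286, 0.419]]
side 0.42 0.6 3165 [[-0.395, 0.124, 0.423], [0.047, 0.277, 0.599]]
side 0.6 0.9 3325 [[-0.338, 0.097, 0.602], [-0.081, 0.216, 0.749]]
top 0.17 0.25 108 [[-0.099, 0.196, 0.175], [0.087, 0.263, 0.192]]
top 0.33 0.42 2 [[0.003, 0.229, 0.411], [0.04, 0.264, 0.414]]
top 0.42 0.6 3225 [[-0.391, 0.133, 0.429], [0.038, 0.272, 0.599]]
top 0.6 0.9 9482 [[-0.347, 0.097, 0.602], [-0.086, 0.214, 0.747]]
```

Request:
apply_moves:
  series:
    - {"x":0.005,"y":0.005,"z":-0.015,"wx":0.001,"wy":0,"wz":0,"fingers":-1}
    - {"x":0,"y":0.015,"z":-0.003,"wx":0,"wy":0,"wz":0,"fingers":-1}
    - {"x":0,"y":0.015,"z":0,"wx":0,"wy":0,"wz":0,"fingers":-1}

```text
clock: 3.82
tool_pos: [0.5922, 0.1057, 0.1023]
eef_rot: [0.983, 0.184, -0.002, -0.004]
contact_force: [-0.5, -0.4, 0.7]
opening: 0.005
```

```bash
python3 - <<'E'
from h import *
s=get_state(); print(rel(s["tool_pos"]),s["contact_force"]@EY,s["contact_force"]); rows(s["tool_pos"],Y,1)
E
```

```text
[  2.5 203.2 102.3] -0.23059873796655084 [-0.50279893 -0.43650448  0.67625338]
from [0.5922 0.1057 0.1023] wtot deg [-0.5  0.2  0.5]
[0.0, 0.0, 0.0] [-0.0026, 0.0011, 0.003]
```

Request:
apply_moves:
  series:
    - {"x":-0.002,"y":0.012,"z":0.004,"wx":-0.001,"wy":0,"wz":0.002,"fingers":-1}
    - {"x":0,"y":0.012,"z":0,"wx":0,"wy":0,"wz":0,"fingers":-1}
    - {"x":0,"y":0.012,"z":0,"wx":0,"wy":0,"wz":0,"fingers":-1}

```text
clock: 4.2
tool_pos: [0.6025, 0.079, 0.1013]
eef_rot: [0.983, 0.181, 0.0, -0.004]
contact_force: [-2.6, 6.3, 1.3]
opening: 0.007
```

```bash
python3 - <<'E'
from h import *
s=get_state(); print(rel(s["tool_pos"]),s["contact_force"]@EY,s["contact_force"]); rows(s["tool_pos"],Y,1)
E
```

```text
[  2.6 174.6 101.3] 6.8421814008066075 [-2.62098182  6.32398098  1.2562706 ]
from [0.6025 0.079  0.1013] wtot deg [-0.5 -0.1  0.2]
[0.0, 0.0, 0.0] [-0.0028, -0.0006, 0.001]
```

Request:
apply_moves:
  series:
    - {"x":-0.001,"y":0.01,"z":0,"wx":-0.001,"wy":0,"wz":0,"fingers":-1}
    - {"x":0,"y":0.008,"z":0,"wx":0,"wy":0,"wz":0,"fingers":-1}
    - {"x":0,"y":0.004,"z":0,"wx":0,"wy":0,"wz":0,"fingers":-1}

```text
clock: 4.58
tool_pos: [0.6087, 0.062, 0.1012]
eef_rot: [0.983, 0.181, 0.001, -0.004]
contact_force: [0.2, -0.2, -0.6]
opening: 0.004
```

```bash
python3 - <<'E'
from h import *
s=get_state(); print(rel(s["tool_pos"]),s["contact_force"]@EY,s["contact_force"]); rows(s["tool_pos"],Y,1)
E
```

```text
[  2.5 156.5 101.2] -0.20669509647047088 [ 0.16774547 -0.15757361 -0.57252876]
from [0.6087 0.062  0.1012] wtot deg [-0.4 -0.2  0.2]
[0.0, 0.0, 0.0] [-0.0024, -0.0011, 0.001]
```

Request:
apply_moves:
  series:
    - {"x":0,"y":0.004,"z":0,"wx":0,"wy":0,"wz":0,"fingers":-1}
    - {"x":0,"y":0.003,"z":0,"wx":0,"wy":0,"wz":0,"fingers":-1}

```text
clock: 4.82
tool_pos: [0.6107, 0.0548, 0.1008]
eef_rot: [0.984, 0.18, 0.0, -0.003]
contact_force: [-1.9, 3.9, 0.8]
opening: 0.003
```

```bash
python3 - <<'E'
from h import *
s=get_state(); print(rel(s["tool_pos"]),s["contact_force"]@EY,s["contact_force"])
E
```

```text
[  1.8 149.1 100.8] 4.325395175586143 [-1.87333372  3.91602139  0.83160571]
```

Request:
apply_moves:
  series:
    - {"x":0,"y":0.002,"z":0,"wx":0,"wy":0,"wz":0,"fingers":-1}
    - {"x":0,"y":0.002,"z":0,"wx":0,"wy":0,"wz":0,"fingers":-1}

```text
clock: 5.08
tool_pos: [0.6107, 0.0549, 0.1009]
eef_rot: [0.983, 0.182, 0.0, -0.005]
contact_force: [-2.9, 4.6, 1.2]
opening: 0.006
```

```bash
python3 - <<'E'
from h import *
s=get_state(); print(rel(s["tool_pos"]),s["contact_force"]@EY,s["contact_force"])
E
```

```text
[  1.8 149.2 100.9] 5.386944772658569 [-2.93967066  4.64789448  1.18208086]
```

Request:
apply_moves:
  series:
    - {"x":0,"y":0.008,"z":0,"wx":0,"wy":0,"wz":0,"fingers":-1}

```text
clock: 5.2
tool_pos: [0.6107, 0.0548, 0.1009]
eef_rot: [0.983, 0.183, -0.001, -0.01]
contact_force: [-9.4, 14.9, 1.0]
opening: 0.004
```

```bash
python3 - <<'E'
from h import *
s=get_state(); print(rel(s["tool_pos"]),s["contact_force"]@EY,s["contact_force"])
k=np.array([.486,-.002,.0])
rows(s["tool_pos"]+.05*EY+[0,0,.0],Y,3)
E
```

```text
[  1.8 149.1 100.9] 17.306812214577874 [-9.44869416 14.93080939  1.00590145]
from [0.6107 0.0548 0.1009] wtot deg [-1.1 -0.1  0.4]
[0.0002, -0.0208, 0.0004] [-0.0021, -0.0002, 0.0008]
[0.0001, -0.0208, 0.0003] [-0.0021, -0.0002, 0.0008]
[0.0001, -0.0208, 0.0001] [-0.0021, -0.0002, 0.0008]
```

The slide is against its hard end: 17 N with no further motion. I'll retreat, open, and move above the knob.

Request:
apply_moves:
  series:
    - {"x":0,"y":-0.03,"z":0,"wx":-0.004,"wy":0,"wz":0.001,"fingers":-1}
    - {"x":0,"y":-0.02,"z":-0.03,"wx":-0.002,"wy":0,"wz":0.001,"fingers":-1}
    - {"x":0,"y":0,"z":-0.065,"wx":0,"wy":0,"wz":0,"fingers":0.5}
    - {"x":-0.02,"y":0,"z":-0.065,"wx":0,"wy":0,"wz":0,"fingers":0.5}
    - {"x":-0.05,"y":0.01,"z":-0.03,"wx":0,"wy":0,"wz":0,"fingers":0.5}
    - {"x":-0.05,"y":0.01,"z":0,"wx":0,"wy":0,"wz":0,"fingers":0.5}

```text
clock: 5.95
tool_pos: [0.5147, 0.0414, 0.2644]
eef_rot: [0.984, 0.18, 0.005, 0.004]
contact_force: [0.2, -1.6, 0.1]
opening: 0.435
```

```bash
python3 - <<'E'
from h import *
s=get_state(); print(rel(s["tool_pos"]),s["contact_force"],s["q"].round(2))
rows([.486,-.002,.22],Y,2)
look("b")
E
```

```text
[-92.9 170.5 264.4] [ 0.20349646 -1.58080439  0.09956127] [ 0.3   0.59 -0.76  1.85  0.53  0.9  -0.36]
from [0.5147 0.0414 0.2644] wtot deg [ 0.6 -0.5 -0. ]
[-0.0266, 0.0188, 0.0277] [0.0016, -0.0015, -0.0]
[-0.0265, 0.0189, 0.0277] [0.0016, -0.0015, -0.0]
```

View pics/b.png

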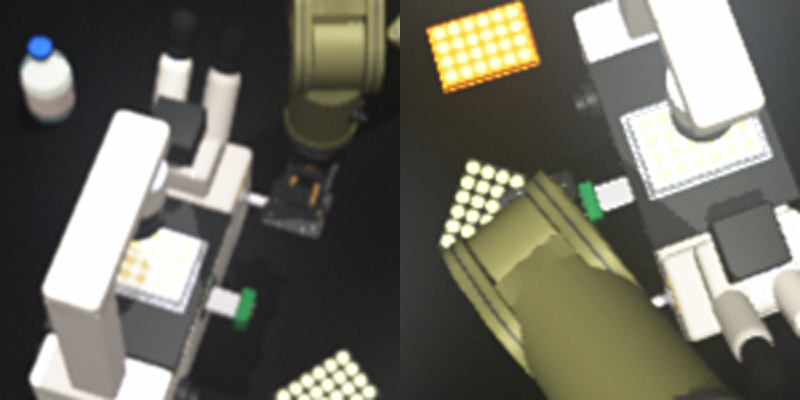

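The slide is now short, with the green grip at (245,305) in the side view. The gripper is near the knob. Continuing above it.

Request:
apply_moves:
  series:
    - {"x":-0.0266,"y":0.0188,"z":0.027,"wx":0.0016,"wy":-0.0015,"wz":0,"fingers":0.5}
    - {"x":-0.024,"y":0.017,"z":0.027,"wx":0.001,"wy":-0.001,"wz":0,"fingers":0.5}
    - {"x":0,"y":0,"z":0,"wx":0,"wy":0,"wz":0,"fingers":0.5}

```text
clock: 6.42
tool_pos: [0.4864, -0.0056, 0.2231]
eef_rot: [0.984, 0.178, 0.001, 0.005]
contact_force: [0.0, 1.0, 0.4]
opening: 0.744
```

```bash
python3 - <<'E'
from h import *
s=get_state(); print(rel(s["tool_pos"]),s["contact_force"],s["q"].round(2))
rows([.486,-.002,.122],Y,4)
for n in("side","top"):
    p,d=snapshot(n); h=cv2.cvtColor(p,cv2.COLOR_RGB2HSV)
    g=(h[...,0]>45)&(h[...,0]<85)&(h[...,1]>120)&(h[...,2]>60)
    P,u,v=pts(n,d,g); k=(P[:,2]>.11)&(P[:,0]>.55)&(abs(P[:,1]-.03)<.05); print(n,k.sum(),rel(np.median(P[k],0)))
    if n=="side":cv2.imwrite("pics/c1.png",cv2.resize(p[110:230,210:330,::-1],None,fx=4,fy=4,interpolation=2))
E
```

```text
[-135.9  136.5  223.1] [0.02990154 1.00919881 0.43435763] [ 0.37  0.61 -0.73  1.98  0.6   0.77 -0.36]
from [ 0.4864 -0.0056  0.2231] wtot deg [ 0.6  0.  -0.2]
[0.0003, -0.0014, 0.0316] [0.0008, 0.0, -0.0003]
[0.0003, -0.0013, 0.0316] [0.0008, 0.0, -0.0003]
[0.0003, -0.0012, 0.0316] [0.0008, 0.0, -0.0003]
[0.0003, -0.0012, 0.0316] [0.0008, 0.0, -0.0003]
side 59 [-1.000e-01  1.300e+02  1.208e+02]
top 49 [  7.1 128.8 122.2]
```

View pics/c1.png

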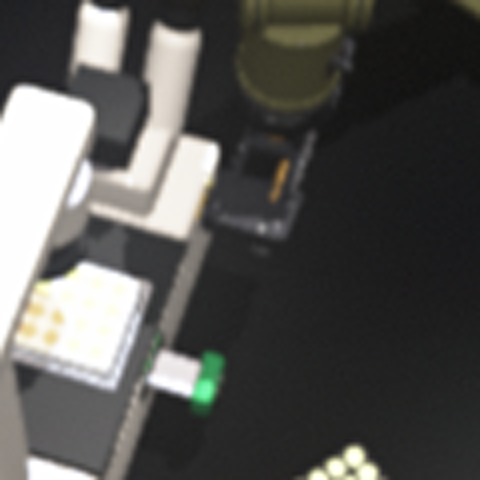

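The slide measures y≈130 mm, against 131 at home. The gripper hides the knob and is over it. Descending.

Request:
apply_moves:
  series:
    - {"x":0,"y":-0.002,"z":0.032,"wx":0.0008,"wy":0,"wz":0,"fingers":0.5}
    - {"x":0,"y":-0.0015,"z":0.032,"wx":0.0008,"wy":0,"wz":0,"fingers":0.5}
    - {"x":0,"y":-0.0015,"z":0.032,"wx":0.0008,"wy":0,"wz":0,"fingers":0.5}
    - {"x":0,"y":-0.001,"z":0.02,"wx":0.0008,"wy":0,"wz":0,"fingers":0.5}
    - {"x":0,"y":0,"z":0,"wx":0,"wy":0,"wz":0,"fingers":0.5}

```text
clock: 7.15
tool_pos: [0.4976, 0.0089, 0.135]
eef_rot: [0.983, 0.181, 0.011, -0.001]
contact_force: [-4.2, -1.4, -2.8]
opening: 0.753
```

```bash
python3 - <<'E'
from h import *
s=get_state(); print(rel(s["tool_pos"]),s["contact_force"],s["q"].round(2))
rows([.486,-.002,.122],Y,1)
E
```

```text
[-120.3  146.1  135. ] [-4.17207965 -1.36500506 -2.79582359] [ 0.25  0.75 -0.58  2.05  0.78  0.56 -0.53]
from [0.4976 0.0089 0.135 ] wtot deg [ 0.1 -1.2  0.2]
[-0.0188, 0.0075, 0.0159] [0.0003, -0.0068, 0.0009]
```

Request:
apply_moves:
  series:
    - {"x":-0.0188,"y":0.0075,"z":0.0,"wx":0,"wy":-0.0068,"wz":0.001,"fingers":0.5}
    - {"x":0,"y":0,"z":0,"wx":0,"wy":0,"wz":0,"fingers":0.5}

```text
clock: 7.4
tool_pos: [0.4873, -0.0014, 0.1366]
eef_rot: [0.984, 0.18, 0.002, 0.001]
contact_force: [-0.2, 0.8, -0.5]
opening: 0.748
```

```bash
python3 - <<'E'
from h import *
s=get_state(); print(rel(s["tool_pos"]),s["contact_force"],s["q"].round(2))
rows([.486,-.002,.122],Y,1)
E
```

```text
[-133.6  140.1  136.6] [-0.19215597  0.75982161 -0.53812161] [ 0.27  0.74 -0.59  2.06  0.77  0.57 -0.52]
from [ 0.4873 -0.0014  0.1366] wtot deg [ 0.1 -0.2  0. ]
[-0.0019, 0.0, 0.0182] [0.0006, -0.0011, 0.0002]
```

Now aligned, so small steps down.

Request:
apply_moves:
  series:
    - {"x":-0.002,"y":0,"z":0.008,"wx":0,"wy":-0.001,"wz":0,"fingers":0.5}
    - {"x":-0.001,"y":0,"z":0.008,"wx":0,"wy":0,"wz":0,"fingers":0.5}
    - {"x":0,"y":0,"z":0,"wx":0,"wy":0,"wz":0,"fingers":0.5}

```text
clock: 7.78
tool_pos: [0.4866, -0.0019, 0.1242]
eef_rot: [0.984, 0.18, 0.002, 0.001]
contact_force: [0.6, -0.3, -0.5]
opening: 0.746
```

```bash
python3 - <<'E'
from h import *
s=get_state(); print(rel(s["tool_pos"]),s["contact_force"],s["q"].round(2))
rows([.486,-.002,.122],Y,1)
E
```

```text
[-134.4  139.8  124.2] [ 0.56288918 -0.30495353 -0.51549215] [ 0.25  0.76 -0.56  2.07  0.8   0.54 -0.54]
from [ 0.4866 -0.0019  0.1242] wtot deg [ 0.1 -0.2 -0. ]
[-0.0008, -0.0002, 0.0027] [0.0006, -0.0014, -0.0]
```

Request:
apply_moves:
  series:
    - {"x":0,"y":0,"z":0.001,"wx":0,"wy":-0.001,"wz":0,"fingers":-1}
    - {"x":0,"y":0,"z":0,"wx":0,"wy":0,"wz":0,"fingers":-1}
    - {"x":0,"y":0,"z":0,"wx":0,"wy":0,"wz":0,"fingers":-1}
    - {"x":0,"y":0,"z":0,"wx":0,"wy":0,"wz":0,"fingers":-1}
    - {"x":0,"y":0,"z":0,"wx":0,"wy":0,"wz":0,"fingers":-1}
  force: 40

```text
clock: 8.4
tool_pos: [0.4852, -0.0023, 0.1232]
eef_rot: [0.984, 0.18, -0.001, 0.001]
contact_force: [-0.4, -0.1, -0.1]
opening: 0.386
```

```bash
python3 - <<'E'
from h import *
s=get_state(); print(rel(s["tool_pos"]),s["contact_force"],s["opening"]*88)
E
```

```text
[-135.9  140.   123.2] [-0.35626776 -0.06024627 -0.10277801] 34.0001216716733
```

Gripped: opening 34 mm on the 36 mm knob. Pulling.

Request:
apply_moves:
  series:
    - {"x":0,"y":-0.006,"z":0,"wx":0,"wy":0,"wz":0,"fingers":-1}
    - {"x":0,"y":-0.008,"z":0,"wx":0,"wy":0,"wz":0,"fingers":-1}
    - {"x":0,"y":-0.008,"z":0,"wx":0,"wy":0,"wz":0,"fingers":-1}

```text
clock: 8.78
tool_pos: [0.4812, 0.0085, 0.1232]
eef_rot: [0.984, 0.177, -0.0, 0.006]
contact_force: [-0.1, -2.4, 0.9]
opening: 0.386
```

```bash
python3 - <<'E'
from h import *
s=get_state(); print(rel(s["tool_pos"]),s["contact_force"]@EX,s["contact_force"]@EY,s["opening"]*88)
E
```

```text
[-135.8  151.5  123.2] -0.8849293105308393 -2.1794674922366393 33.95109952947945
```

Request:
apply_moves:
  series:
    - {"x":0,"y":-0.008,"z":0,"wx":0,"wy":0,"wz":0,"fingers":-1}
    - {"x":0,"y":-0.008,"z":0,"wx":0,"wy":0,"wz":0,"fingers":-1}
    - {"x":0,"y":-0.004,"z":0,"wx":0,"wy":0,"wz":0,"fingers":-1}

```text
clock: 9.15
tool_pos: [0.4767, 0.0201, 0.1232]
eef_rot: [0.984, 0.176, -0.0, 0.01]
contact_force: [4.6, -12.4, -0.2]
opening: 0.387
```

```bash
python3 - <<'E'
from h import *
s=get_state(); print(rel(s["tool_pos"]),s["contact_force"]@EX,s["contact_force"]@EY,s["opening"]*88)
E
```

```text
[-135.9  164.   123.2] -0.06869997585671328 -13.181809313115208 34.02077673507914
```

It has travelled 24.0 mm and the end stop is resisting with 13 N. Release, let it settle, and rise.

Request:
apply_moves:
  series:
    - {"x":0,"y":0,"z":0,"wx":0,"wy":0,"wz":0,"fingers":0.5}
    - {"x":0,"y":0,"z":0,"wx":0,"wy":0,"wz":0,"fingers":0.5}
    - {"x":0,"y":0,"z":0,"wx":0,"wy":0,"wz":0,"fingers":0.5}
    - {"x":0,"y":0,"z":0,"wx":0,"wy":0,"wz":0,"fingers":0.5}

```text
clock: 9.65
tool_pos: [0.4778, 0.024, 0.1234]
eef_rot: [0.984, 0.177, 0.002, 0.008]
contact_force: [0.0, 1.1, 0.4]
opening: 0.75
```

```bash
python3 - <<'E'
from h import *
s=get_state(); print(rel(s["tool_pos"]),s["contact_force"],s["opening"]*88,s["q"].round(2))
rows(s["tool_pos"]+[0,0,.05],Y,3)
E
```

```text
[-133.5  167.2  123.4] [0.03506277 1.13033726 0.37445388] 66.01730468741917 [ 0.17  0.75 -0.53  2.1   0.82  0.52 -0.63]
from [0.4778 0.024  0.1234] wtot deg [ 0.9 -0.  -0.3]
[0.0, 0.0003, -0.0208] [0.0017, -0.0001, -0.0005]
[0.0, 0.0002, -0.0208] [0.0017, -0.0001, -0.0005]
[0.0, 0.0001, -0.0208] [0.0017, -0.0001, -0.0005]
```

Rise slowly at first to avoid sideways drift on the knob.

Request:
apply_moves:
  series:
    - {"x":0,"y":0,"z":-0.012,"wx":0,"wy":0,"wz":0,"fingers":0.5}
    - {"x":0,"y":0,"z":-0.012,"wx":0,"wy":0,"wz":0,"fingers":0.5}
    - {"x":0,"y":0,"z":-0.015,"wx":0,"wy":0,"wz":0,"fingers":0.5}

```text
clock: 10.02
tool_pos: [0.4771, 0.0249, 0.1562]
eef_rot: [0.984, 0.178, 0.001, 0.007]
contact_force: [-0.5, 0.5, 0.6]
opening: 0.753
```

Request:
apply_moves:
  series:
    - {"x":0,"y":0,"z":-0.02,"wx":0,"wy":0,"wz":0,"fingers":0.5}
    - {"x":0,"y":0,"z":-0.04,"wx":0,"wy":0,"wz":0,"fingers":0.5}
    - {"x":0,"y":-0.03,"z":-0.05,"wx":0,"wy":0,"wz":0,"fingers":0.5}
    - {"x":0,"y":-0.06,"z":-0.05,"wx":0,"wy":0,"wz":0,"fingers":0.5}
    - {"x":0,"y":-0.07,"z":-0.03,"wx":0,"wy":0,"wz":0,"fingers":0.5}
    - {"x":0,"y":-0.07,"z":0,"wx":0,"wy":0,"wz":0,"fingers":0.5}
    - {"x":0,"y":-0.07,"z":0,"wx":0,"wy":0,"wz":0,"fingers":0.5}
    - {"x":0,"y":0,"z":0,"wx":0,"wy":0,"wz":0,"fingers":0.5}

```text
clock: 11.02
tool_pos: [0.39, 0.2597, 0.3178]
eef_rot: [0.984, 0.176, 0.005, 0.004]
contact_force: [-0.3, -1.0, -0.2]
opening: 0.751
```

```bash
python3 - <<'E'
from h import *
look("d"); s=get_state(); print(rel(s["tool_pos"]),s["contact_force"],s["q"].round(2))
for n in("side","top"):
    p=cv2.imread(f"pics/d_{n}.png"); d=np.load(f"pics/d_{n}.npy"); h=cv2.cvtColor(p,cv2.COLOR_BGR2HSV)
    g=(h[...,0]>45)&(h[...,0]<85)&(h[...,1]>120)&(h[...,2]>60)
    P,u,v=pts(n,d,g); k=(P[:,2]>.11)&(P[:,0]>.55)&(abs(P[:,1]-.03)<.05); print(n,"green",rel(np.median(P[k],0)))
    for nm,pp,dd in(("before",f"pics/{n}0.png",f"pics/{n}0.npy"),("now",f"pics/d_{n}.png",f"pics/d_{n}.npy")):
        P,u,v=pts(n,np.load(dd),np.load(dd)>0); Q=P-[.486,-.002,0]; m=np.c_[Q@EX-.135,Q@EY+.14,P[:,2]]
        k=(abs(m[:,0]+.135)<.025)&(m[:,1]>.1)&(m[:,1]<.2)&(m[:,2]>.153)&(m[:,2]<.17); print(n,nm,k.sum(),(np.percentile(m[k],[5,50,95],0)*1000).round(0).tolist() if k.any() else '')
E
```

```text
[-131.9  413.3  316.8] [ 0.44726602 -0.42159834  0.55942118] [-0.15  0.46 -0.81  1.9   0.42  0.96 -0.81]
side green [-1.000e-01  1.308e+02  1.210e+02]
side before 42 [[-147.0, 129.0, 154.0], [-133.0, 139.0, 158.0], [-121.0, 147.0, 165.0]]
side now 45 [[-146.0, 117.0, 153.0], [-134.0, 161.0, 157.0], [-125.0, 171.0, 164.0]]
top green [ -2.6 129.1 121.9]
top before 67 [[-149.0, 130.0, 154.0], [-137.0, 139.0, 159.0], [-124.0, 147.0, 163.0]]
top now 66 [[-149.0, 154.0, 154.0], [-137.0, 163.0, 159.0], [-125.0, 171.0, 162.0]]
```

View pics/d.png

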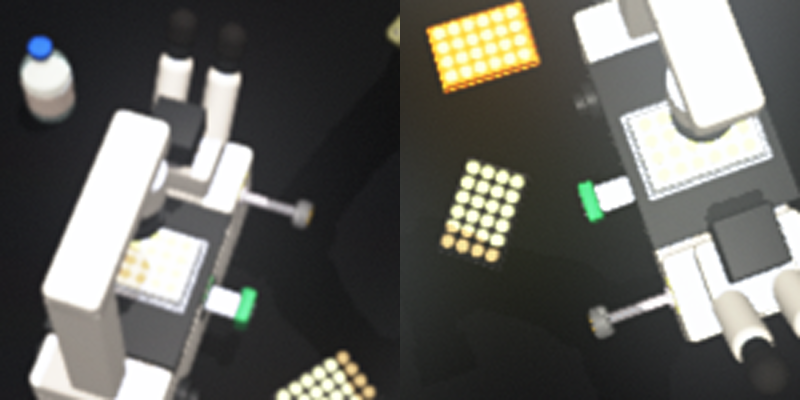

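The knob has moved out 24 mm (139 → 163 mm), the slide is home (≈130 mm), and nothing else has moved. The arm is clear.

```bash
python3 -c "
from plant import *
print(finish_job())"
```

```text
the job is handed in; nothing more can be done
None
```

The filter slide is fully home and the light-path knob is out at its camera stop. I did them in that order and handed in at about 11 s on the robot clock.

- **Filter slide:** I pushed it in with closed fingers until it met the hard end. It did not move at all under about 17 N. In the last pictures its grip sits at y ≈ 129–131 mm, against 131 mm at home.
- **Light-path knob:** I gripped it and pulled it 24.0 mm, where the end stop resisted with about 13 N. After I let go it stayed out: its centre moved from 139 to 163 mm in the top view, and 139 to 161 mm in the side view, where fewer clean points showed.
- **Other objects:** In the last pictures the stage plate and the bottle look undisturbed. The spare plate and tip box lay outside that last view, and I did not measure them again, but the arm did not go low near them.
- **One drift:** On the way down to the knob the gripper moved about 15 mm sideways and touched something, most likely the knob, with about 4 N. I corrected this before gripping.

The robot was touching nothing when I handed in.

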